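Carry four matched valve spools over to the build rack in order

TASK

Move the four valve spools from the drain rack to the empty build rack, keeping their order counted from the card holder: the spool nearest the drain rack's card holder goes in the place nearest the build rack's card holder, and so on along the row. Each spool is lapped to its own bore, so lay each gently into its notches, about centred across the two bars, without dropping it or letting spools touch one another, and leave the other things on the bench where they are.

Things in the scene. Friction and masses are not known exactly. Their poses are not given: they have to be found in the camera images.
- drain_rack: Start rack, fixed: dark steel base 120 x 280 mm (x, y) with rim, two blue V-notched bars 10 mm thick along y at x = +-48 mm, open between. Origin: middle of underside on the bench, z up. Spools lie along x in places 1 to 4 at y = +82.5, +27.5, -27.5, -82.5 mm, axis 51.6 mm up. A sloping card holder (70 mm wide, to y = 172 mm, 35 mm high) at the +y end only marks the number 1 end.
- build_rack: Target rack, empty, fixed: plywood base, black plastic bars. Frame, sizes, card holder (+y end) and places 1 to 4 (y = +82.5, +27.5, -27.5, -82.5 mm) as on the drain rack. 90-degree notches, 50 mm wide, 55 mm pitch, tooth tips 65 mm above the bench, base top 10 mm. A seated spool lies along x across both bars (x = +-48 mm), axis 51.6 mm up.
- spool_1: Bright steel valve spool, at first lying in place 1 of the drain rack, nearest its card holder. All four look alike; told apart by where they lie. 160 mm long, 0.2 to 0.42 kg; origin on its axis at mid-length, x along the axis. 20 mm diameter lands: 36 mm long at mid-length (the grip) and 30 to 68 mm either side; 13 mm necks, 12 mm end stubs. Ends alike: either way round will do.
- spool_2: Bright steel valve spool, at first lying in place 2, second from the card holder. All four look alike; told apart by where they lie. 160 mm long, 0.2 to 0.42 kg; origin on its axis at mid-length, x along the axis. 20 mm diameter lands: 36 mm long at mid-length (the grip) and 30 to 68 mm either side; 13 mm necks, 12 mm end stubs. Ends alike: either way round will do.
- spool_3: Bright steel valve spool, at first lying in place 3, third from the card holder. All four look alike; told apart by where they lie. 160 mm long, 0.2 to 0.42 kg; origin on its axis at mid-length, x along the axis. 20 mm diameter lands: 36 mm long at mid-length (the grip) and 30 to 68 mm either side; 13 mm necks, 12 mm end stubs. Ends alike: either way round will do.
- spool_4: Bright steel valve spool, at first lying in place 4, farthest from the card holder. All four look alike; told apart by where they lie. 160 mm long, 0.2 to 0.42 kg; origin on its axis at mid-length, x along the axis. 20 mm diameter lands: 36 mm long at mid-length (the grip) and 30 to 68 mm either side; 13 mm necks, 12 mm end stubs. Ends alike: either way round will do.
- impact_socket: Bystander: dark impact socket standing on the bench, 32 mm diameter, 78 mm high, origin in the middle of its underside.
- wrench: Bystander: steel wrench lying flat along its x axis, 200 mm long, origin in the middle of its underside.
- phone: Bystander: phone in a black case lying flat, 150 x 76 x 12 mm (x, y, z), origin in the middle of its underside.
Mind the look-alikes: they are no part of the job. Leave any turquoise look-alike of the spool_3 alone. Leave any orange look-alike of the spool_1 alone.

How it is judged:
By the outcome, as a careful person would: the job done as asked, in the order asked, and still so for the second after the job is handed in, with the robot touching nothing.
It also fails if it takes over 115 s, if anything falls off the work surface, if the arm or the gripper's body presses on something with over 40 N, if the wrist force passes 120 N, or if a joint passes its speed limit or range.

ROBOT

A 6-joint arm with a two-finger parallel gripper is mounted at the origin on the work surface. World frame = base frame: x ahead of the robot, y to its left, z up, the work surface at z = 0. Lengths are in m, angles in rad, forces in N, time in s.
With the tool pointing down it reaches from about 0.325 to 0.85 m from the base axis. Payload 15.5 kg.
Tool frame: the origin (TCP) lies at the very end of the fingers, on their centre line; the grasp point (between the pads) lies manip.grip_depth behind it (manip.grip_depth is the distance from the TCP to the grasp point, in m); z points along the fingers, x is the direction in which the jaws open and shut, and the axes are right-handed (so a half turn about z gives the same grasp; the last joint's range is limited). The gripper opens to 91 mm and grips with 3 to 60 N. Pads are 32 mm wide; open, the fingers measure 118 mm over their backs; the gripper's body (76 mm by 178 mm) begins 60 mm behind the grasp point.
Start: joints at [1.149, 0.494, 1.345, -0, 1.302, -0.096], TCP at [0.201, 0.592, 0.214] pointing down, gripper open.
Joint ranges: [-2.91, 2.91], [-0.82, 2.16], [0.22, 2.67], [-1.22, 4.37], [0.12, 2.79], [-3.08, 3.08]. Speed limits (rad/s): [1.89, 1.89, 2.57, 3.01, 3.01, 3.01].

INTERFACE

Orientations are given as [roll, pitch, yaw] about the fixed x, y, z axes, in that order (R = Rz(yaw) Ry(pitch) Rx(roll)).
In Python, from workcell import manip, vision gives the robot as it stands. The module is installed in compiled form; this text tells all that it offers.
- The arm moves only by the tool apply_moves, never from a script. Its argument "motion" is a list of rows, each a list of 4 numbers: the shift along the tool's x, y, z in mm, then the turn about the tool's z in degrees. In form: [[x, y, z, spin], ...]. A call has 1 to 8 rows; each row is the pose to reach, as a shift and turn from the pose commanded when the call began, along the tool's axes at that moment; what a row does not reach only later rows make up. A row lasts 1/12 s, in which the tool goes at most 41.7 mm and 7.16 degrees, less where a joint would pass 70% of its speed; a pose out of reach is approached as far as the arm can. A call with a gripper value outside its range is refused whole. "jaw" is the closure, from 0 (fully open) to 1 (shut), set as the call begins (left out, the last holds). The fingers move at their own pace and stop on an object; "newtons" is the grip in N (left out, the last holds). Time passes only in rows, so rows that repeat a pose let the fingers close. It gives the time, the measured TCP pose, the force and the opening at its end, in the units of the state.
- manip.sense(): the state, without advancing time (a new reading comes with each control period).
- vision.read_camera(name): name is "scene" or "top" or "wrist"; returns a dict with "image" (384x512x3 uint8, red, green, blue), "depth" (384x512 float32, m along the optical axis (not along the pixel's ray), 0 where there is no reading), "fx", "fy", "cx", "cy" (pixels), "rvec" (rotation vector, rad) and "tvec" (3), from world to camera coordinates, as OpenCV has them. Camera axes: x right, y down, z forward; pixel columns grow to the right and rows downward; lengths in m; the calibration is good to about 2 mm. The wrist camera is an equidistant fisheye: a pixel r from the principal point sees the ray r / f radians off the axis. A picture is of the moment at which its call begins.
- manip.finish_job(): hands the job in, once; it reports no verdict.
Trained networks look in the newest picture that a camera, given by its name, has taken for a name from the list of things; names that differ only in an ending like _2 or _b are one class to them, and where a whole thing is asked for, a point or a joint stands for the part that bears it (a point fixed in the world has none). Each returns a list of dicts, best first, with "score" (0 to 1); they miss things now and then, are a little off and sometimes report something else, mostly with a low value. They report only what shows in the picture. A call takes as long as a camera call. They do not tell look-alikes from the thing itself.
- vision.search_frame(camera, target): "pixel" ([column, row] in pixels, amid what is visible of it).
- vision.trace(camera, target): "pixels" (384x512 bool, what is visible of it) and "pixel" ([column, row] in pixels, amid what is visible of it).
The state is a dict: "time": time; "joint_pos": joint angles; "qd": joint speeds; "joint_efforts": joint torques, N m; "position": TCP position; "ee_rot": TCP orientation; "ft_force": force on the tool from outside, world axes, zero at the start; "moment": the same for the moment, N m; "opening": finger opening in m.
Only numpy, scipy, OpenCV 4.12 (cv2) and the standard library are available. Lean on these libraries where they do the work, as an engineer would, in place of code of your own. Each camera call takes 0.05 s, during which the arm holds its last target. There are 200 camera calls.

## Working session

There is one attempt and no reset: what is moved stays moved. The work goes in short steps, Python scripts to look and compute and a tool call to move; the robot and the scene stay as the last step left them, time stands still between calls to the robot, and variables do not carry over. Pictures are saved under pics/ and viewed, about 12 in all and at most 16, crops included, and the job is handed in when it is done.

Besides the shell and the picture viewer there is one more tool, called after "Emit:" as name([rows], argument=value, ...), one row to a line, values as JSON. apply_moves: Moves the arm, as the interface text tells. Its arguments: {"type":"object","properties":{"motion":{"type":"array"},"jaw":{"type":"number"},"newtons":{"type":"number"}},"required":["motion"]}

```bash
mkdir -p pics; cat > h.py <<'E'
import numpy as np, cv2
from workcell import manip, vision
def cam(n):
    return vision.read_camera(n)
def world(c,px,py,d=None):
    R,_=cv2.Rodrigues(np.array(c["rvec"],float)); t=np.array(c["tvec"],float).ravel()
    px=np.atleast_1d(px).astype(float);py=np.atleast_1d(py).astype(float)
    if d is None: d=c["depth"][py.astype(int),px.astype(int)]
    P=np.stack([(px-c["cx"])/c["fx"]*d,(py-c["cy"])/c["fy"]*d,d],1)
    return (P-t)@R
def save(im,n): cv2.imwrite("pics/"+n,im[:,:,::-1])
E
python3 - <<'E'
from h import *
print(manip.sense(), manip.grip_depth)
for n in ("top","scene"):
    c=cam(n); save(c["image"],n+"0.png"); print(n,c["fx"],c["tvec"])
    for t in ("drain_rack","build_rack","spool_1","impact_socket","wrench","phone"):
        print(t,[(np.round(r["pixel"]).tolist(),round(r["score"],2),world(c,*r["pixel"]).round(3).tolist()) for r in vision.search_frame(n,t)])
E
```

```text
{'time': 0.0, 'joint_pos': array([ 1.14850209e+00,  4.94166588e-01,  1.34614807e+00,  8.61239946e-06,
        1.30250657e+00, -9.55010948e-02]), 'qd': array([-8.96111541e-05, -1.79921092e-04, -7.66787728e-04, -1.68716468e-03,
        8.68850817e-04,  1.81064197e-03]), 'joint_efforts': array([-1.62352968e-03, -8.78831291e+01, -3.81860662e+01,  7.05046719e-02,
        5.33305574e-02, -1.75143045e-04]), 'position': array([0.20046319, 0.59156555, 0.21334285]), 'ee_rot': array([-3.14146724e+00,  1.22217975e-03,  1.24400097e+00]), 'ft_force': array([-0.00741564,  0.23134836, -0.15127422]), 'moment': array([0.03955416, 0.03752062, 0.02872906]), 'opening': 0.09088576903325891} 0.0188
top 410.9793880865616 [-0.03262686  0.51385866  1.62809419]
drain_rack [([299.0, 198.0], 0.85, [[0.514, -0.182, 0.007]])]
build_rack [([209.0, 185.0], 0.6, [[0.561, 0.181, 0.009]])]
spool_1 [([324.0, 196.0], 0.68, [[0.516, -0.273, 0.06]]), ([300.0, 196.0], 0.67, [[0.519, -0.184, 0.008]]), ([312.0, 257.0], 0.61, [[0.277, -0.234, 0.014]]), ([264.0, 240.0], 0.61, [[0.345, -0.039, 0.017]]), ([296.0, 192.0], 0.58, [[
[... 364 characters left out ...]
], 0.34, [[0.735, -0.005, 0.07]])]
scene 355.73463020485565 [-0.36039962 -0.24951874  1.38794349]
drain_rack [([212.0, 241.0], 0.72, [[0.535, -0.209, 0.053]])]
build_rack [([301.0, 180.0], 0.64, [[0.543, 0.18, 0.009]])]
spool_1 [([207.0, 239.0], 0.9, [[0.521, -0.215, 0.056]]), ([192.0, 257.0], 0.8, [[0.535, -0.281, 0.054]]), ([213.0, 184.0], 0.76, [[0.35, -0.053, 0.014]]), ([218.0, 229.0], 0.52, [[0.518, -0.168, 0.057]]), ([155.0, 203.0], 0.51, [[0.281, -0.238, 0.018]]), ([104.0, 328.0], 0.4, [[0.513, -0.561, 0.01]])]
impact_socket [([311.0, 244.0], 0.5, [[0.743, -0.013, 0.058]])]
wrench [([345.0, 127.0], 0.8, [[0.486, 0.508, 0.003]])]
phone [([106.0, 328.0], 0.77, [[0.518, -0.557, 0.011]])]
```

```bash
python3 - <<'E'
import cv2
a=cv2.imread("pics/top0.png")[90:290,160:427]
cv2.imwrite("pics/top0c.png",cv2.resize(a,None,fx=3,fy=3,interpolation=cv2.INTER_CUBIC)[:600,:800])
E
```

```text
(no output)
```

View pics/top0c.png

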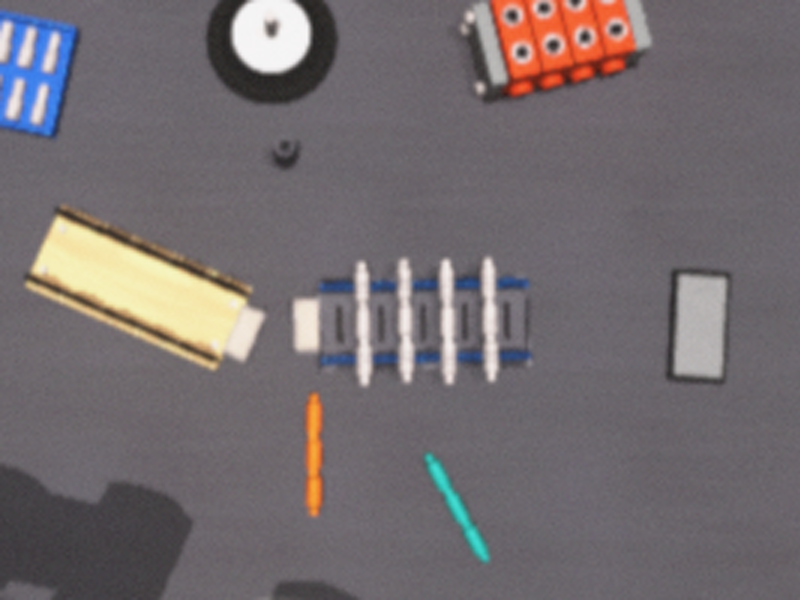

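View pics/scene0.png

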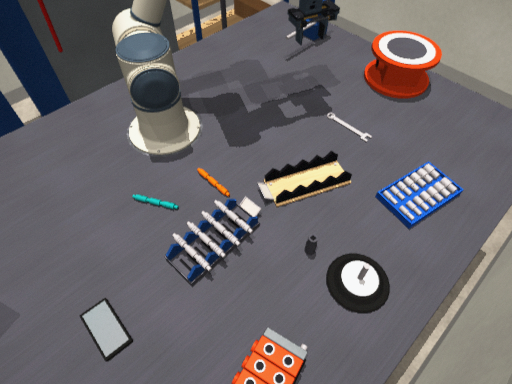

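The row nearest-card order is clear: in the crop the drain holder is at (305,325), with spools at x=362, 405, 447 and 490 for 1 to 4. The build holder is at (245,335), so build place 1 is at the lower right of that rack. The orange (314,455) and turquoise (455,505) look-alikes lie on the bench and stay there. Next I'll measure both racks from depth.

```bash
cat >> h.py <<'E'
def cloud(c):
    v,u=np.mgrid[0:384,0:512]; W=world(c,u.ravel(),v.ravel()); ok=c["depth"].ravel()>0
    return W,ok
E
python3 - <<'E'
from h import *
from scipy import ndimage
for n in ("top","scene"):
    c=cam(n); W,ok=cloud(c)
    im=c["image"].reshape(-1,3).astype(float)
    hsv=cv2.cvtColor(c["image"],cv2.COLOR_RGB2HSV).reshape(-1,3)
    box=lambda a,b,e,f: ok&(W[:,0]>a)&(W[:,0]<b)&(W[:,1]>e)&(W[:,1]<f)
    # build rack base: plywood colour
    m=box(.38,.72,.0,.36)&(hsv[:,1]>60)&(hsv[:,0]>10)&(hsv[:,0]<35)&(W[:,2]<.03)
    r=cv2.minAreaRect(W[m][:,:2].astype(np.float32)*1000); print(n,"ply",m.sum(),r, W[m][:,2].mean())
    m=box(.38,.72,.0,.36)&(W[:,2]>.035)&(W[:,2]<.075)
    r=cv2.minAreaRect(W[m][:,:2].astype(np.float32)*1000); print(n,"bars",m.sum(),r)
    m=box(.38,.72,.0,.36)&(W[:,2]>.006)&(W[:,2]<.08)
    r=cv2.minAreaRect(W[m][:,:2].astype(np.float32)*1000); print(n,"all",m.sum(),r)
    # drain spools: bright pixels high
    m=box(.40,.64,-.34,-.06)&(im.min(1)>140)&(W[:,2]>.042)
    lab,k=ndimage.label(m.reshape(384,512))
    for i in range(1,k+1):
        P=W[(lab==i).ravel()]
        if len(P)<40: continue
        r=cv2.minAreaRect(P[:,:2].astype(np.float32)*1000); print(n,"spool",len(P),np.round(r[0]),np.round(r[1]),r[2],P[:,2].max(),P[:,:2].mean(0))
    m=box(.40,.64,-.36,-.03)&(hsv[:,0]>100)&(hsv[:,0]<125)&(hsv[:,1]>120)
    r=cv2.minAreaRect(W[m][:,:2].astype(np.float32)*1000); print(n,"blue",m.sum(),r)
    m=box(.40,.64,-.36,.01)&(im.min(1)>140)&(W[:,2]<.04)&(W[:,2]>.008)&(W[:,1]>-.1)
    print("card drain",W[m].mean(0))
    m=box(.40,.64,.0,.15)&(im.min(1)>140)&(hsv[:,1]<60)&(W[:,2]<.05)
    print("card build",W[m].mean(0))
E
```

```text
top ply 1687 ((562.5560302734375, 197.4735565185547), (286.69146728515625, 125.44890594482422), 66.66915130615234) 0.009889208410934672
top bars 376 ((553.3778686523438, 178.69044494628906), (309.8957214355469, 106.22662353515625), 66.53897094726562)
top all 2363 ((549.3195190429688, 180.52801513671875), (335.2953796386719, 359.65386962890625), 0.4050210118293762)
top spool 163 [ 518. -269.] [156.  18.] 0.0059240045957267284 0.06873112014081446 [ 0.51659845 -0.26876418]
top spool 170 [ 513. -160.] [156.  17.] 0.5195302963256836 0.06967022742966299 [ 0.5114013  -0.15927992]
top spool 172 [ 514. -215.] [157.  17.] 0.44083088636398315 0.0685283538633095 [ 0.51111268 -0.21387587]
top spool 172 [ 509. -105.] [157.  18.] 2.300976514816284 0.07091336211808875 [ 0.5095206  -0.10440892]
top blue 177 ((516.846435546875, -185.83587646484375), (108.39146423339844, 272.05059814453125), 1.71953547000885)
card drain [ 0.50932761 -0.03221892  0.02411298]
card build [0.50281995 0.05695349 0.02026182]
scene ply 1535 ((564.3652954101562, 194.66835021972656), (289.92401123046875, 118.73383331298828), 66
[... 210 characters left out ...]
, (311.9785461425781, 118.73383331298828), 66.19432830810547)
scene spool 222 [ 509. -106.] [161.  21.] 2.039980411529541 0.06547467619022698 [ 0.51420612 -0.1076786 ]
scene spool 238 [ 515. -161.] [160.  18.] 2.176398754119873 0.0640584447300454 [ 0.51892489 -0.16246369]
scene spool 255 [ 514. -217.] [161.  18.] 2.0883877277374268 0.06525016152933455 [ 0.5172454  -0.21746641]
scene spool 269 [ 517. -270.] [159.  20.] 1.8012884855270386 0.06515061849389553 [ 0.52050606 -0.27203475]
scene blue 1094 ((501.9001159667969, -179.9342498779297), (298.59271240234375, 147.64939880371094), 88.54537963867188)
card drain [ 0.50868181 -0.03368118  0.02391582]
card build [0.49670228 0.05007933 0.02146192]
```

```bash
cat >> h.py <<'E'
def go(x,y,z,yawdeg,p=None,yaw0=None):
    s=manip.sense()
    p=s["position"] if p is None else np.array(p); ya=s["ee_rot"][2] if yaw0 is None else np.radians(yaw0)
    d=np.array([x,y,z])-p; c,sn=np.cos(ya),np.sin(ya)
    dyaw=(yawdeg-np.degrees(ya)+180)%360-180
    print("shift",np.round([(d[0]*c+d[1]*sn)*1e3,(d[0]*sn-d[1]*c)*1e3,-d[2]*1e3,-dyaw],1))
E
python3 -c "
from h import *
go(.562,.193,.27,66.4)"
```

```text
shift [-261.8  470.3  -56.1    4.9]
```

Emit:
apply_moves([
  [-262, 470, -57, 5],
  [-262, 470, -57, 5],
  [-262, 470, -57, 5],
  [-262, 470, -57, 5],
  [-262, 470, -57, 5],
  [-262, 470, -57, 5],
  [-262, 470, -57, 5],
  [-262, 470, -57, 5],
], jaw=0.55, newtons=20)

```text
time: 1.47
position: [0.4241, 0.3444, 0.2495]
ee_rot: [3.141, -0.0, 1.157]
ft_force: [0.9, 1.2, 0.8]
opening: 0.0423
```

```bash
python3 -c "
from h import *
s=manip.sense();print(s['time'],s['position'],s['ee_rot'],s['opening'],s['qd'])
go(.562,.193,.27,66.4)"
```

```text
1.4667 [0.42406253 0.3444377  0.2494713 ] [ 3.14133977e+00 -3.84071729e-04  1.15682821e+00] 0.042300776059938094 [-0.90831685 -0.03071565 -0.10799463  0.00186628  0.13272671 -0.90374363]
shift [-8.320e+01  1.872e+02 -2.050e+01 -1.000e-01]
```

Emit:
apply_moves([
  [-80, 183, -20, 0],
  [-80, 183, -20, 0],
  [-80, 183, -20, 0],
  [-80, 183, -20, 0],
  [-80, 183, -20, 0],
  [-80, 183, -20, 0],
  [-80, 183, -20, 0],
])

```text
time: 2.05
position: [0.5595, 0.1978, 0.2689]
ee_rot: [3.141, -0.0, 1.154]
ft_force: [-0.3, 0.2, 0.4]
opening: 0.0413
```

```bash
cat >> h.py <<'E'
def fproj(c,P):
    R,_=cv2.Rodrigues(np.array(c["rvec"],float)); q=np.atleast_2d(P)@R.T+np.array(c["tvec"]).ravel()
    r=np.hypot(q[:,0],q[:,1]); th=np.arctan2(r,q[:,2])
    return np.stack([c["cx"]+c["fx"]*th*q[:,0]/r, c["cy"]+c["fy"]*th*q[:,1]/r],1)
def fworld(c,u,v,zplane=None):
    R,_=cv2.Rodrigues(np.array(c["rvec"],float)); t=np.array(c["tvec"]).ravel()
    u=np.atleast_1d(u).astype(float);v=np.atleast_1d(v).astype(float)
    a=(u-c["cx"])/c["fx"];b=(v-c["cy"])/c["fy"];th=np.hypot(a,b)+1e-9
    k=np.tan(th)/th; ray=np.stack([a*k,b*k,np.ones_like(a)],1)
    if zplane is None: d=c["depth"][v.astype(int),u.astype(int)]; return (ray*d[:,None]-t)@R
    o=-R.T@t; w=ray@R; s=(zplane-o[2])/w[:,2]; return o+w*s[:,None]
def rackpts(o,yaw,loc):
    a=np.radians(yaw); L=np.array(loc,float); 
    return np.stack([o[0]+L[:,0]*np.cos(a)-L[:,1]*np.sin(a),o[1]+L[:,0]*np.sin(a)+L[:,1]*np.cos(a),L[:,2]],1)
E
python3 - <<'E'
from h import *
s=manip.sense();print(s['time'],s['position'],s['ee_rot'],s['qd'].round(3))
c=cam("wrist"); np.savez("w1.npz",**c); print(c["fx"],c["fy"],c["cx"],c["cy"])
im=c["image"].copy(); im=cv2.resize(im,None,fx=1.5,fy=1.5)
o,yaw=(.562,.193),180-23.6
tips=[(x,y,.065) for x in (-.048,.048) for y in (-.11,-.055,0,.055,.11)]
bot=[(x,y,.0375) for x in (-.048,.048) for y in (-.0825,-.0275,.0275,.0825)]
cor=[(x,y,.01) for x in (-.06,.06) for y in (-.14,.14)]
for L,col in ((tips,(255,0,0)),(bot,(0,255,0)),(cor,(0,0,255))):
    for p in fproj(c,rackpts(o,yaw,L)): 
        cv2.circle(im,tuple(int(round(1.5*q)) for q in p),3,col,1)
save(im,"w1.png")
W=fworld(c,*[a.ravel() for a in np.mgrid[0:384,0:512][::-1]])
ok=(c["depth"].ravel()>0)
for z0,z1 in ((.055,.075),(.02,.075),(.006,.075)):
    m=ok&(W[:,2]>z0)&(W[:,2]<z1)&(abs(W[:,0]-.56)<.2)&(abs(W[:,1]-.19)<.2)
    print(z0,m.sum(),cv2.minAreaRect(W[m][:,:2].astype(np.float32)*1000))
E
```

```text
2.05 [0.55945853 0.19778729 0.26894532] [ 3.14143817e+00 -1.17155575e-04  1.15387435e+00] [ 0.046 -0.014  0.03   0.008 -0.002  0.016]
297.3186396354542 297.3186396354542 255.13858309771106 187.3516932096776
0.055 1185 ((560.2572021484375, 195.60574340820312), (240.9036407470703, 107.13665771484375), 66.73869323730469)
0.02 4953 ((553.5608520507812, 179.910400390625), (311.1315002441406, 107.3125), 66.6430435180664)
0.006 16585 ((550.7218017578125, 182.06454467773438), (312.8403015136719, 114.20640563964844), 66.6567611694336)
```

View pics/w1.png

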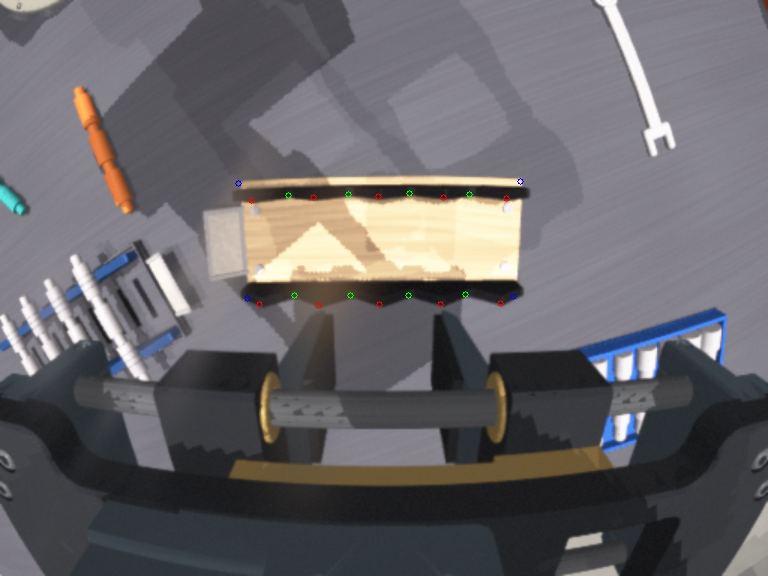

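The overlay from my first guess sits slightly left of the real rack by a few pixels. The black bars run from about (240,195) to (525,195) and (240,290) to (522,290), with the card holder at (225,243). I'll fit the notch profile to the depth to correct this.

```bash
python3 - <<'E'
from h import *
from scipy.optimize import minimize
def fit(W,o,yaw):
    W=W[(W[:,2]>.035)&(W[:,2]<.07)]
    def loc(p):
        a=np.radians(p[2]); d=W[:,:2]-p[:2]/1000
        return d[:,0]*np.cos(a)+d[:,1]*np.sin(a), -d[:,0]*np.sin(a)+d[:,1]*np.cos(a)
    def cost(p):
        x,y=loc(p); s=(abs(y)<.108)
        yy=((y+.0275+.11)%.055)-.0275  # relative to notch centre? places at ±.0275
        yn=np.abs(((y)%.055)-.0275)
        e=W[:,2]-(.040+np.minimum(yn,.025)+p[3]/1000)
        ex=np.abs(np.abs(x)-.048)-.005
        return np.mean((np.clip(np.abs(e),0,.008)*1000)**2*s)+np.mean((np.clip(ex,0,.008)*1000)**2)
    r=minimize(cost,[o[0]*1e3,o[1]*1e3,yaw,0],method="Nelder-Mead",options=dict(initial_simplex=np.array([[o[0]*1e3,o[1]*1e3,yaw,0]]+[[o[0]*1e3+a,o[1]*1e3+b,yaw+g,h] for a,b,g,h in ((4,0,0,0),(0,4,0,0),(0,0,1,0),(0,0,0,2))])))
    return r.x.round(2),round(r.fun,2),len(W)
c=dict(np.load("w1.npz"))
W=fworld(c,*[a.ravel() for a in np.mgrid[0:384,0:512][::-1]]); ok=(c["depth"].ravel()>0)&(np.hypot(W[:,0]-.56,W[:,1]-.195)<.16)
print("wrist",fit(W[ok],(.56,.195),156.6))
for n in("scene","top"):
    c=cam(n);W,ok=cloud(c); ok&=np.hypot(W[:,0]-.56,W[:,1]-.195)<.16
    ok&=c["image"].max(2).ravel()<90
    print(n,fit(W[ok],(.56,.195),156.6))
E
```

```text
wrist (array([560.14, 195.66, 156.68,  -2.28]), np.float64(9.09), 3516)
scene (array([561.11, 191.52, 157.12,  -4.97]), np.float64(18.16), 728)
top (array([559.67, 194.67, 157.  ,  -1.86]), np.float64(9.03), 110)
```

```bash
python3 -c "
from h import *
go(.512,-.16,.23,92.2)"
```

```text
shift [-348.   102.7   38.9  -25.9]
```

Emit:
apply_moves([
  [-348, 103, 39, -26],
  [-348, 103, 39, -26],
  [-348, 103, 39, -26],
  [-348, 103, 39, -26],
  [-348, 103, 39, -26],
  [-348, 103, 39, -26],
  [-348, 103, 39, -26],
  [-348, 103, 39, -26],
])

```text
time: 2.87
position: [0.518, -0.1142, 0.2352]
ee_rot: [3.141, -0.0, 1.613]
ft_force: [1.6, -0.1, -0.2]
opening: 0.041
```

```bash
python3 -c "
from h import *
go(.512,-.16,.23,92.2)"
```

```text
shift [-45.5  -7.9   5.2   0.2]
```

Emit:
apply_moves([
  [-20, -4, 2, 0],
  [-20, -4, 2, 0],
  [-20, -4, 2, 0],
  [-20, -4, 2, 0],
])

```text
time: 3.2
position: [0.5155, -0.1325, 0.2332]
ee_rot: [3.142, -0.0, 1.612]
ft_force: [-0.5, 0.1, 0.5]
opening: 0.0412
```

```bash
python3 - <<'E'
from h import *
from scipy import ndimage
s=manip.sense();print(s['time'],s['position'],s['ee_rot'],s['qd'].round(3))
c=cam("wrist"); np.savez("w2.npz",**c)
W=fworld(c,*[a.ravel() for a in np.mgrid[0:384,0:512][::-1]])
b=c["image"].min(2).ravel()
m=(c["depth"].ravel()>0)&(W[:,2]>.05)&(W[:,2]<.075)&(abs(W[:,0]-.514)<.1)&(W[:,1]>-.31)&(W[:,1]<-.07)&(b>110)
lab,k=ndimage.label(m.reshape(384,512))
im=cv2.resize(c["image"],None,fx=1.5,fy=1.5)
for i in range(1,k+1):
    q=(lab==i).ravel()
    if q.sum()<60: continue
    r=cv2.minAreaRect(W[q][:,:2].astype(np.float32)*1000); print(q.sum(),np.round(r[0],1),np.round(r[1],1),round(r[2],1),np.percentile(W[q,2],98).round(4))
P=[(.5095,-.1055,.06),(.514,-.1605,.06),(.514,-.216,.06),(.5175,-.2695,.06)]
for p in fproj(c,np.array(P)): cv2.circle(im,tuple(int(round(1.5*q)) for q in p),4,(255,0,0),1)
save(im,"w2.png")
E
```

```text
3.2 [ 0.51553798 -0.13253068  0.23323972] [ 3.14158378e+00 -3.30831523e-04  1.61151846e+00] [ 0.013 -0.003 -0.002  0.    -0.     0.   ]
1692 [ 514.  -213.4] [159.7  19.6] 1.6 0.063
1730 [ 511.1 -103.6] [159.5  19. ] 1.9 0.0627
1797 [ 514.9 -158.1] [160.   19.9] 1.8 0.0629
1664 [ 517.  -269.3] [159.4  22.6] 1.6 0.0628
```

View pics/w2.png

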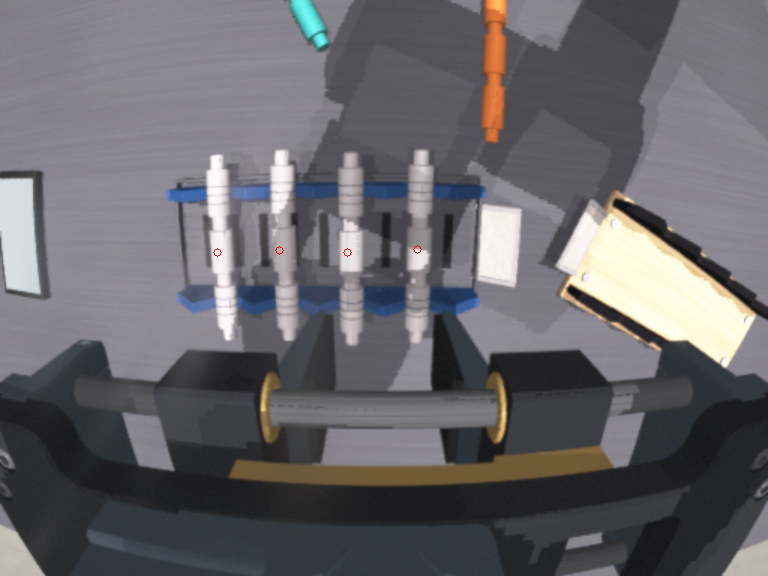

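Seen from the wrist camera, the drain card holder is at (500,245). Spool 1 is therefore the one at (418,250), with 2 to 4 at (350,252), (284,250) and (218,252). The circles match, so I'll grip spool 1 with the jaws partly open to clear its neighbours.

Emit:
apply_moves([
  [28, -3, 20, 0.5],
  [28, -3, 60, 0.5],
  [28, -3, 100, 0.5],
  [28, -3, 135, 0.5],
  [28, -3, 165, 0.5],
  [28, -3, 185, 0.5],
  [28, -3, 195, 0.5],
  [28, -3, 200, 0.5],
])

```text
time: 3.92
position: [0.5111, -0.1047, 0.0321]
ee_rot: [-3.14, -0.001, 1.603]
ft_force: [0.3, 0.8, 1.1]
opening: 0.0408
```

Emit:
apply_moves([
  [0, 0, 0, 0],
  [0, 0, 0, 0],
  [0, 0, 0, 0],
  [0, 0, 0, 0],
  [0, 0, 0, 0],
  [0, 0, 0, 0],
], jaw=1.0, newtons=25)

```text
time: 4.42
position: [0.5121, -0.1042, 0.0345]
ee_rot: [3.14, -0.002, 1.601]
ft_force: [3.5, 23.4, 8.3]
opening: 0.0197
```

Emit:
apply_moves([
  [0.5, 0, 0, 0],
  [1, 0, -2, 0],
  [1, 0, -8, 0],
  [1, 0, -20, 0],
  [1, 0, -45, 0],
  [1, 0, -70, 0],
  [1, 0, -85, 0],
  [1, 0, -85, 0],
])

```text
time: 5.08
position: [0.5132, -0.1057, 0.122]
ee_rot: [3.136, 0.002, 1.602]
ft_force: [1.1, -0.4, -1.6]
opening: 0.0192
```

```bash
python3 -c "
from h import *
s=manip.sense();print(s['ft_force'],s['moment'],s['opening'])
go(.5274,.1194,.12,66.7)"
```

```text
[ 1.05026936 -0.39838269 -1.58691092] [ 0.04275165 -0.10187945 -0.00987541] 0.019185944824744786
shift [224.6  21.2   2.   25.1]
```

Emit:
apply_moves([
  [25, 2, 0, 3],
  [60, 6, 2, 7],
  [95, 9, 2, 11],
  [130, 12, 2, 15],
  [165, 16, 2, 19],
  [195, 19, 2, 23],
  [215, 20, 2, 25],
  [224, 21, 2, 25],
])

```text
time: 5.75
position: [0.525, 0.122, 0.1159]
ee_rot: [-3.141, -0.0, 1.165]
ft_force: [-0.6, -0.7, -2.0]
opening: 0.0193
```

```bash
python3 - <<'E'
from h import *
s=manip.sense();print(s['time'],s['position'],s['ee_rot'],s['ft_force'],s['opening'],s['qd'].round(3))
go(.5274,.1194,.12,66.7)
c=cam("wrist"); np.savez("w3.npz",**c)
s=manip.sense();print(s['position'],s['ee_rot'],s['ft_force'])
im=cv2.resize(c["image"],None,fx=1.5,fy=1.5)
L=[(x,y,.065) for x in (-.048,.048) for y in (-.11,-.055,0,.055,.11)]
for p in fproj(c,rackpts((.560,.1952),156.7,L)): cv2.circle(im,tuple(int(round(1.5*q)) for q in p),4,(255,0,0),1)
save(im,"w3.png")
E
```

```text
5.75 [0.52504916 0.12199518 0.11594403] [-3.14133987e+00 -1.79645594e-04  1.16526737e+00] [-0.64820855 -0.6530702  -2.04116167] 0.01929858174775751 [ 0.154  0.034 -0.069 -0.012  0.04   0.078]
shift [-1.5  3.2 -4.1  0.1]
[0.52531145 0.12205954 0.11596729] [-3.14146778e+00 -3.56987563e-04  1.16776837e+00] [-0.1768979   1.68396661 -1.95992282]
```

View pics/w3.png

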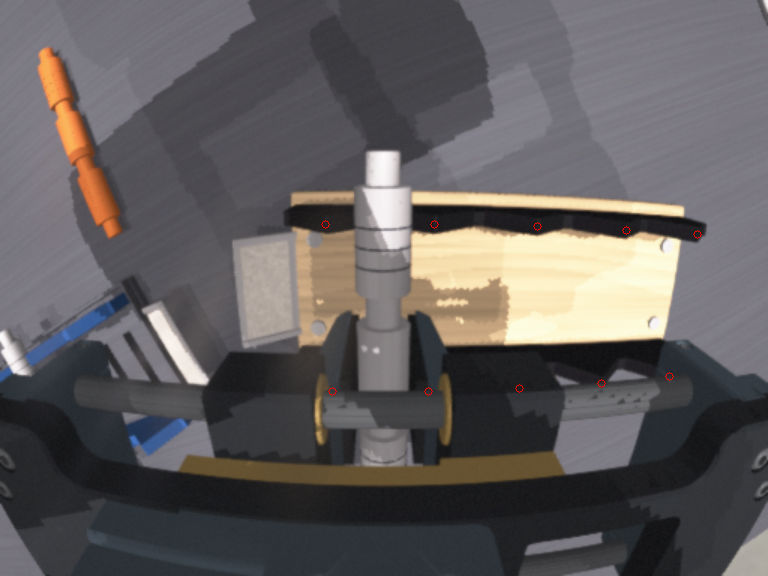

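Overlaid tooth tips match the real black bar (325,224 / 434,224 / 538,226). The spool is held straight at (384,290), within about 2 mm of the centre of notch 1. I'll correct and descend.

Emit:
apply_moves([
  [-1.7, 3, 5, 0.2],
  [-1.7, 3, 25, 0.2],
  [-1.7, 3, 50, 0.2],
  [-1.7, 3, 65, 0.2],
  [-1.7, 3, 72, 0.2],
  [-1.7, 3, 75, 0.2],
  [-1.7, 3, 76, 0.2],
  [-1.7, 3, 76, 0.2],
])

```text
time: 6.47
position: [0.528, 0.1163, 0.0406]
ee_rot: [3.141, -0.0, 1.162]
ft_force: [0.2, -0.4, -1.6]
opening: 0.0194
```

```bash
python3 -c "
from h import *
s=manip.sense();print(s['position'],s['ee_rot'],s['ft_force'],s['moment'])
go(.5274,.1194,.0345,66.7)"
```

```text
[0.52797281 0.11631546 0.04057501] [ 3.14100076e+00 -2.66397471e-04  1.16158992e+00] [ 0.18239023 -0.42066319 -1.60379807] [ 0.00227354 -0.04408802 -0.03543411]
shift [ 2.6 -1.8  6.1 -0.1]
```

Emit:
apply_moves([
  [2.5, -1.8, 0, 0],
  [2.5, -1.8, 0, 0],
  [2.5, -1.8, 0, 0],
  [2.5, -1.8, 1, 0],
  [2.5, -1.8, 2, 0],
  [2.5, -1.8, 3, 0],
  [2.5, -1.8, 3, 0],
])

```text
time: 7.05
position: [0.5268, 0.1198, 0.037]
ee_rot: [-3.141, 0.0, 1.162]
ft_force: [-0.3, -0.2, -3.3]
opening: 0.0193
```

```bash
python3 -c "
from h import *
s=manip.sense();print(s['position'],s['ee_rot'],s['ft_force'],s['moment'])
go(.5274,.1194,.0345,66.7)"
```

```text
[0.52680163 0.11982735 0.03695639] [-3.14141312e+00  1.21264115e-04  1.16203763e+00] [-0.32669116 -0.20718214 -3.33182331] [-0.02319959  0.00547199  0.00373657]
shift [-0.2  0.7  2.5 -0.1]
```

Emit:
apply_moves([
  [0, 0.5, 0.5, 0],
  [0, 0.5, 1, 0],
  [0, 0.5, 1.5, 0],
  [0, 0.5, 2, 0],
  [0, 0.5, 2, 0],
])

```text
time: 7.47
position: [0.5273, 0.1196, 0.035]
ee_rot: [-3.141, 0.0, 1.162]
ft_force: [0.1, 0.1, -2.3]
opening: 0.0194
```

```bash
python3 -c "
from h import *
s=manip.sense();print(s['position'],s['ee_rot'],s['ft_force'],s['moment'])"
```

```text
[0.52728941 0.11962184 0.03503496] [-3.14148115e+00  1.01346049e-04  1.16202966e+00] [ 0.05501098  0.10935803 -2.26596676] [0.01845824 0.00951153 0.01495461]
```

Emit:
apply_moves([
  [0, 0, 0.3, 0],
  [0, 0, 0.6, 0],
  [0, 0, 0.9, 0],
  [0, 0, 1.2, 0],
  [0, 0, 1.2, 0],
])

```text
time: 7.88
position: [0.5275, 0.1198, 0.0344]
ee_rot: [3.141, -0.0, 1.162]
ft_force: [-2.6, 0.1, 7.8]
opening: 0.0192
```

Contact at TCP z 34.4 mm with almost no side force, so it is seated. Release.

Emit:
apply_moves([
  [0, 0, -0.5, 0],
  [0, 0, -0.5, 0],
])

```text
time: 8.05
position: [0.5275, 0.1197, 0.0346]
ee_rot: [3.141, -0.0, 1.162]
ft_force: [0.4, 0.9, 1.6]
opening: 0.0195
```

Emit:
apply_moves([
  [0, 0, 0, 0],
  [0, 0, 0, 0],
  [0, 0, 0, 0],
  [0, 0, -3, 0],
  [0, 0, -15, 0],
  [0, 0, -45, 0],
  [0, 0, -85, 0],
  [0, 0, -100, 0],
], jaw=0.55)

```text
time: 8.72
position: [0.5287, 0.1198, 0.1386]
ee_rot: [3.138, -0.002, 1.162]
ft_force: [1.6, 1.6, 1.6]
opening: 0.0413
```

```bash
python3 -c "
from h import *
s=manip.sense();print(s['ft_force'],s['opening'])
go(.5140,-.1592,.13,91.8)"
```

```text
[1.58301401 1.60081673 1.60175851] 0.0412895946142569
shift [-261.9   97.4    8.6  -25.2]
```

Emit:
apply_moves([
  [-35, 13, 2, -4],
  [-75, 28, 4, -8],
  [-115, 43, 6, -12],
  [-155, 58, 8, -16],
  [-192, 72, 8, -20],
  [-225, 84, 8, -24],
  [-250, 94, 8, -25.2],
  [-261, 97.4, 8, -25.2],
])

```text
time: 9.38
position: [0.5129, -0.1621, 0.1267]
ee_rot: [3.141, 0.001, 1.601]
ft_force: [0.3, -0.4, 0.2]
opening: 0.0409
```

Emit:
apply_moves([
  [0, 0, 0, 0],
  [0, 0, 0, 0],
])

```text
time: 9.55
position: [0.5128, -0.1584, 0.1264]
ee_rot: [-3.141, -0.0, 1.6]
ft_force: [0.3, 0.6, 0.2]
opening: 0.041
```

```bash
python3 - <<'E'
from h import *
c=cam("wrist")
W=fworld(c,*[a.ravel() for a in np.mgrid[0:384,0:512][::-1]])
s=manip.sense();print(s['position'],s['ee_rot'][2])
m=(c["depth"].ravel()>0)&(W[:,2]>.058)&(W[:,2]<.075)&(abs(W[:,0]-.514)<.1)&(abs(W[:,1]+.158)<.025)
Q=W[m]; a=np.polyfit(Q[:,0]-.514,Q[:,1],1); print(m.sum(),a,Q[:,0].min(),Q[:,0].max())
go(.514,a[1],.13,91.8); save(c["image"],"w4.png")
E
```

```text
[ 0.51278335 -0.15770241  0.12644577] 1.6011619205339143
2564 [ 0.0012904  -0.15813877] 0.43552497028528014 0.5719949915417967
shift [-0.5  1.2 -3.6 -0.1]
```

Emit:
apply_moves([
  [-0.4, 1, 10, 0],
  [-0.4, 1, 35, 0],
  [-0.4, 1, 60, 0],
  [-0.4, 1, 78, 0],
  [-0.4, 1, 88, 0],
  [-0.4, 1, 93, 0],
  [-0.4, 1, 93, 0],
  [-0.4, 1, 93, 0],
])

```text
time: 10.27
position: [0.5143, -0.1587, 0.0338]
ee_rot: [3.141, 0.0, 1.602]
ft_force: [0.5, -0.6, -0.5]
opening: 0.0411
```

Emit:
apply_moves([
  [0, 0, 0, 0],
  [0, 0, 0, 0],
  [0, 0, 0, 0],
  [0, 0, 0, 0],
  [0, 0, 0, 0],
  [0, 0, 0, 0],
], jaw=1.0)

```text
time: 10.77
position: [0.5143, -0.1588, 0.034]
ee_rot: [3.141, -0.0, 1.602]
ft_force: [0.9, 4.0, 5.7]
opening: 0.0195
```

Emit:
apply_moves([
  [0, 0, -1, 0],
  [0, 0, -4, 0],
  [0, 0, -12, 0],
  [0, 0, -30, 0],
  [0, 0, -55, 0],
  [0, 0, -78, 0],
  [0, 0, -88, 0],
  [0, 0, -88, 0],
])

```text
time: 11.43
position: [0.5152, -0.1595, 0.1238]
ee_rot: [3.138, 0.002, 1.602]
ft_force: [0.3, 0.3, -2.1]
opening: 0.0195
```

Emit:
apply_moves([
  [0, 0, 0, 0],
  [0, 0, 0, 0],
])

```text
time: 11.6
position: [0.5133, -0.1587, 0.1204]
ee_rot: [-3.14, -0.001, 1.602]
ft_force: [-0.9, 0.3, -2.7]
opening: 0.0188
```

```bash
python3 -c "
from h import *
s=manip.sense();print(s['position'],s['ft_force'],s['opening'])
go(.5491,.1699,.12,66.7)"
```

```text
[ 0.51329326 -0.15869016  0.12037927] [-0.86577296  0.25289177 -2.73171867] 0.0188454831717394
shift [327.3  46.    0.4  25.1]
```

Emit:
apply_moves([
  [20, 3, 0, 2],
  [55, 8, 0, 5],
  [95, 13, 0, 8],
  [135, 19, 0, 12],
  [175, 25, 0, 15],
  [215, 30, 0, 19],
  [255, 36, 0, 22],
  [290, 41, 0, 25.1],
])

```text
time: 12.27
position: [0.5451, 0.1346, 0.1199]
ee_rot: [-3.14, 0.001, 1.162]
ft_force: [0.9, -0.8, -1.6]
opening: 0.0196
```

Emit:
apply_moves([
  [22, -9, 0, 0],
  [32, -13, 0, 0],
  [34, -14, 0, 0],
  [34, -14, 0, 0],
  [34, -14, 0, 0],
  [34, -14, 0, 0],
])

```text
time: 12.77
position: [0.5465, 0.1676, 0.1211]
ee_rot: [-3.141, 0.001, 1.163]
ft_force: [-0.6, -0.7, -2.5]
opening: 0.0194
```

```bash
python3 - <<'E'
from h import *
s=manip.sense();print(s['position'],s['ft_force'],s['opening'],s['qd'].round(3))
go(.5491,.1699,.0355,66.7)
c=cam("wrist"); im=cv2.resize(c["image"],None,fx=1.5,fy=1.5)
L=[(x,y,.065) for x in (-.048,.048) for y in (-.11,-.055,0,.055,.11)]
for p in fproj(c,rackpts((.560,.1952),156.7,L)): cv2.circle(im,tuple(int(round(1.5*q)) for q in p),4,(255,0,0),1)
save(im,"w5.png")
E
```

```text
[0.54645528 0.16760706 0.12113546] [-0.55346086 -0.71026454 -2.51492679] 0.01943866518737958 [ 0.001 -0.004 -0.004  0.003  0.003  0.003]
shift [ 3.2  1.5 85.6 -0.1]
```

View pics/w5.png

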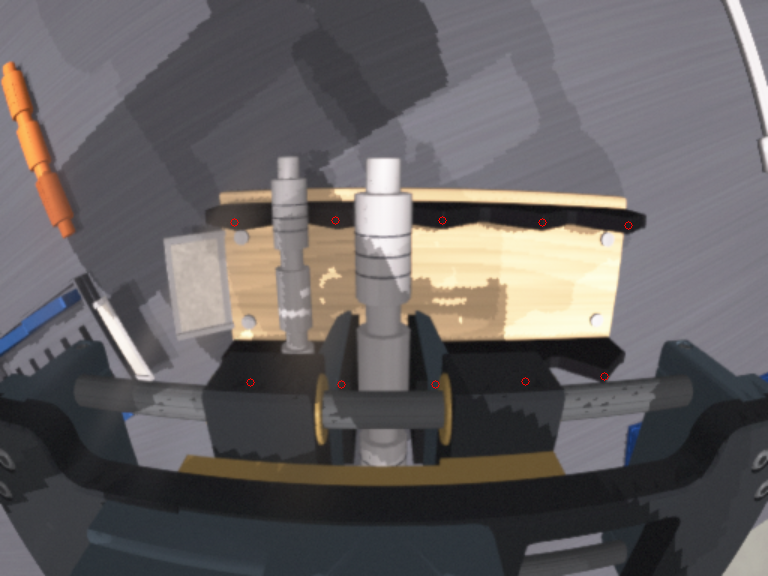

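Spool 1 lies seated and square in place 1 at (290,250). Spool 2 is above place 2, between the tips at (335,220) and (442,220). I'll descend.

Emit:
apply_moves([
  [3.2, 1.5, 5, 0],
  [3.2, 1.5, 30, 0],
  [3.2, 1.5, 55, 0],
  [3.2, 1.5, 72, 0],
  [3.2, 1.5, 80, 0],
  [3.2, 1.5, 83, 0],
  [3.2, 1.5, 83, 0],
  [3.2, 1.5, 83, 0],
])

```text
time: 13.48
position: [0.5498, 0.1713, 0.0392]
ee_rot: [3.141, -0.001, 1.163]
ft_force: [0.1, -0.2, -2.8]
opening: 0.0195
```

```bash
python3 -c "
from h import *
s=manip.sense();print(s['position'],s['ft_force'],s['opening'])
go(.5491,.1699,.034,66.7)"
```

```text
[0.54984557 0.17128924 0.03918345] [ 0.14570526 -0.19540696 -2.83986517] 0.019530502380226793
shift [-1.6 -0.1  5.2 -0. ]
```

Emit:
apply_moves([
  [-1, 0, 0, 0],
  [-1, 0, 1, 0],
  [-1, 0, 2, 0],
  [-1, 0, 3, 0],
  [-1, 0, 4, 0],
  [-1, 0, 4, 0],
])

```text
time: 13.98
position: [0.5488, 0.1704, 0.0343]
ee_rot: [-3.142, 0.0, 1.164]
ft_force: [-0.3, -0.2, -3.4]
opening: 0.0193
```

Emit:
apply_moves([
  [-0.3, 0, 0.3, 0],
  [-0.3, 0, 0.6, 0],
  [-0.3, 0, 0.8, 0],
  [-0.3, 0, 0.8, 0],
])

```text
time: 14.32
position: [0.5489, 0.1704, 0.034]
ee_rot: [3.141, -0.001, 1.164]
ft_force: [-1.4, 3.0, 5.3]
opening: 0.0194
```

Emit:
apply_moves([
  [0.2, 0, -0.2, 0],
  [0.2, 0, -0.2, 0],
])

```text
time: 14.48
position: [0.5489, 0.1704, 0.034]
ee_rot: [3.141, -0.0, 1.164]
ft_force: [-1.7, 2.8, 2.7]
opening: 0.0194
```

Emit:
apply_moves([
  [0, 0, 0, 0],
  [0, 0, 0, 0],
  [0, 0, 0, 0],
  [0, 0, -3, 0],
  [0, 0, -15, 0],
  [0, 0, -45, 0],
  [0, 0, -80, 0],
  [0, 0, -92, 0],
], jaw=0.55)

```text
time: 15.15
position: [0.5503, 0.1706, 0.1299]
ee_rot: [3.138, -0.002, 1.164]
ft_force: [1.8, 0.6, 1.1]
opening: 0.0412
```

Emit:
apply_moves([
  [0, 0, 0, 0],
  [0, 0, 0, 0],
])

```text
time: 15.32
position: [0.5491, 0.1703, 0.1264]
ee_rot: [3.14, -0.001, 1.164]
ft_force: [-0.2, 0.3, -0.1]
opening: 0.0411
```

```bash
python3 -c "
from h import *
s=manip.sense();print(s['position'],s['ft_force'],s['opening'])
go(.5145,-.2134,.125,91.8)"
```

```text
[0.54905117 0.17031968 0.12641468] [-0.19317536  0.28329337 -0.0966515 ] 0.041061191677149986
shift [-366.   120.2    1.4  -25.1]
```

Emit:
apply_moves([
  [-30, 10, 0, -3],
  [-68, 22, 0, -6],
  [-106, 35, 0, -9],
  [-144, 47, 0, -13],
  [-182, 60, 0, -17],
  [-220, 72, 0, -21],
  [-258, 85, 0, -25.1],
  [-290, 95, 0, -25.1],
])

```text
time: 15.98
position: [0.52, -0.1359, 0.1245]
ee_rot: [-3.14, -0.001, 1.606]
ft_force: [0.1, 0.9, -0.3]
opening: 0.0413
```

```bash
python3 -c "
from h import *
go(.5145,-.2134,.125,91.8,p=[.54905+(-.290*.3957+.095*.9184),.1703+(-.290*.9184-.095*.3957),.1264],yaw0=91.8)"
```

```text
shift [-79.5  -9.5   1.4  -0. ]
```

Emit:
apply_moves([
  [-30, -4, 0, 0],
  [-60, -8, 0, 0],
  [-76, -9.5, 0, 0],
  [-79.5, -9.5, 0, 0],
  [-79.5, -9.5, 0, 0],
  [-79.5, -9.5, 0, 0],
  [-79.5, -9.5, 0, 0],
])

```text
time: 16.57
position: [0.5139, -0.212, 0.1253]
ee_rot: [-3.141, -0.001, 1.603]
ft_force: [0.6, -0.4, -0.1]
opening: 0.0412
```

```bash
cat > near.py <<'E'
from h import *
import sys
y0,x0=float(sys.argv[1]),float(sys.argv[2])
c=cam("wrist")
W=fworld(c,*[a.ravel() for a in np.mgrid[0:384,0:512][::-1]])
s=manip.sense();print(s['position'],s['ee_rot'][2])
m=(c["depth"].ravel()>0)&(W[:,2]>.058)&(W[:,2]<.075)&(abs(W[:,0]-.514)<.1)&(abs(W[:,1]-y0)<.025)
Q=W[m]; a=np.polyfit(Q[:,0]-x0,Q[:,1],1); print(m.sum(),a,Q[:,0].min(),Q[:,0].max())
go(x0,a[1],.0335,91.8)
E
python3 near.py -.2134 .5145
```

```text
[ 0.51404786 -0.212076    0.12550045] 1.6029833281024422
2602 [ 0.00152338 -0.21337328] 0.43442635366617255 0.5725230486601612
shift [-1.3  0.4 92.   0. ]
```

Emit:
apply_moves([
  [-1.2, 0.4, 10, 0],
  [-1.2, 0.4, 35, 0],
  [-1.2, 0.4, 60, 0],
  [-1.2, 0.4, 78, 0],
  [-1.2, 0.4, 87, 0],
  [-1.2, 0.4, 91, 0],
  [-1.2, 0.4, 91.5, 0],
  [-1.2, 0.4, 91.5, 0],
])

```text
time: 17.28
position: [0.5149, -0.2146, 0.0348]
ee_rot: [3.141, 0.0, 1.602]
ft_force: [-0.1, -0.8, 0.8]
opening: 0.0413
```

Emit:
apply_moves([
  [0, 0, 0, 0],
  [0, 0, 0, 0],
  [0, 0, 0, 0],
  [0, 0, 0, 0],
  [0, 0, 0, 0],
  [0, 0, 0, 0],
], jaw=1.0)

```text
time: 17.78
position: [0.5148, -0.2138, 0.0349]
ee_rot: [3.141, -0.001, 1.601]
ft_force: [1.3, 8.8, 6.7]
opening: 0.0192
```

Emit:
apply_moves([
  [0.3, 0, -1, 0],
  [0.3, 0, -4, 0],
  [0.3, 0, -12, 0],
  [0.3, 0, -30, 0],
  [0.3, 0, -55, 0],
  [0.3, 0, -78, 0],
  [0.3, 0, -88, 0],
  [0.3, 0, -88, 0],
])

```text
time: 18.45
position: [0.5158, -0.215, 0.1248]
ee_rot: [3.138, 0.002, 1.602]
ft_force: [0.1, 0.2, -2.6]
opening: 0.0193
```

Emit:
apply_moves([
  [0, 0, 0, 0],
  [0, 0, 0, 0],
])

```text
time: 18.62
position: [0.5139, -0.2139, 0.1212]
ee_rot: [-3.14, -0.001, 1.602]
ft_force: [-0.2, -0.9, -3.9]
opening: 0.0194
```

```bash
python3 -c "
from h import *
s=manip.sense();print(s['position'],s['ft_force'],s['opening'])
go(.5709,.2205,.121,66.7)"
```

```text
[ 0.5139127  -0.2139484   0.12124011] [-0.17574124 -0.86511823 -3.88884824] 0.01935588460264133
shift [4.325e+02 7.040e+01 2.000e-01 2.510e+01]
```

Emit:
apply_moves([
  [20, 3, 0, 1],
  [55, 9, 0, 3],
  [93, 15, 0, 6],
  [132, 21, 0, 9],
  [171, 28, 0, 13],
  [210, 34, 0, 17],
  [248, 40, 0, 21],
  [285, 46, 0, 25.1],
])

```text
time: 19.28
position: [0.5508, 0.0741, 0.1208]
ee_rot: [-3.139, 0.001, 1.16]
ft_force: [1.0, 0.4, -3.7]
opening: 0.0195
```

```bash
python3 -c "
from h import *
a=np.radians(91.8);go(.5709,.2205,.121,66.7,p=[.5139+.285*np.cos(a)+.046*np.sin(a),-.2139+.285*np.sin(a)-.046*np.cos(a),.121],yaw0=66.7)"
```

```text
shift [143.9 -40.2  -0.   -0. ]
```

Emit:
apply_moves([
  [36, -10, 0, 0],
  [74, -21, 0, 0],
  [108, -30, 0, 0],
  [132, -37, 0, 0],
  [142, -40, 0, 0],
  [144, -40, 0, 0],
  [144, -40, 0, 0],
  [144, -40, 0, 0],
])

```text
time: 19.95
position: [0.5715, 0.219, 0.1215]
ee_rot: [-3.14, 0.001, 1.163]
ft_force: [0.6, -0.9, -3.5]
opening: 0.0194
```

Emit:
apply_moves([
  [0, 0, 0, 0],
  [0, 0, 0, 0],
])

```text
time: 20.12
position: [0.572, 0.2189, 0.1222]
ee_rot: [-3.141, 0.0, 1.162]
ft_force: [0.7, 0.0, -4.1]
opening: 0.0194
```

```bash
python3 -c "
from h import *
s=manip.sense();print(s['position'],s['ft_force'],s['qd'].round(3))
go(.5709,.2205,.0385,66.7)"
```

```text
[0.57195824 0.21894049 0.12219715] [ 0.65828938  0.04597584 -4.14547191] [ 0.003 -0.002 -0.006 -0.     0.004  0.004]
shift [ 1.  -1.6 83.7 -0.1]
```

Emit:
apply_moves([
  [1, -1.6, 5, 0],
  [1, -1.6, 30, 0],
  [1, -1.6, 55, 0],
  [1, -1.6, 72, 0],
  [1, -1.6, 80, 0],
  [1, -1.6, 83, 0],
  [1, -1.6, 83, 0],
  [1, -1.6, 83, 0],
])

```text
time: 20.78
position: [0.5715, 0.2217, 0.0402]
ee_rot: [3.141, -0.001, 1.164]
ft_force: [0.3, -0.9, -2.9]
opening: 0.0192
```

```bash
python3 -c "
from h import *
s=manip.sense();print(s['position'],s['ft_force'],s['opening'])
go(.5709,.2205,.0348,66.7)"
```

```text
[0.5715137  0.22171698 0.04016178] [ 0.32114244 -0.93082049 -2.9362092 ] 0.019223211230355156
shift [-1.4 -0.1  5.4 -0. ]
```

Emit:
apply_moves([
  [-0.8, 0, 0, 0],
  [-0.8, 0, 1, 0],
  [-0.8, 0, 2, 0],
  [-0.8, 0, 3, 0],
  [-0.8, 0, 4, 0],
  [-0.8, 0, 4, 0],
])

```text
time: 21.28
position: [0.5706, 0.2209, 0.0352]
ee_rot: [-3.142, 0.0, 1.164]
ft_force: [0.2, -0.5, -4.0]
opening: 0.0198
```

Emit:
apply_moves([
  [0, 0, 0.3, 0],
  [0, 0, 0.5, 0],
  [0, 0, 0.5, 0],
])

```text
time: 21.53
position: [0.5707, 0.221, 0.035]
ee_rot: [3.141, -0.0, 1.164]
ft_force: [-1.2, -0.1, 0.2]
opening: 0.0197
```

Emit:
apply_moves([
  [0, 0, 0.2, 0],
  [0, 0, 0.2, 0],
])

```text
time: 21.7
position: [0.5707, 0.221, 0.035]
ee_rot: [3.141, -0.0, 1.164]
ft_force: [-2.9, 0.3, 4.8]
opening: 0.0195
```

Emit:
apply_moves([
  [0, 0, 0, 0],
  [0, 0, 0, 0],
  [0, 0, 0, 0],
  [0, 0, -3, 0],
  [0, 0, -15, 0],
  [0, 0, -45, 0],
  [0, 0, -80, 0],
  [0, 0, -92, 0],
], jaw=0.55)

```text
time: 22.37
position: [0.5723, 0.2214, 0.1318]
ee_rot: [3.138, -0.003, 1.164]
ft_force: [1.7, 0.0, 0.5]
opening: 0.0411
```

Emit:
apply_moves([
  [0, 0, 0, 0],
  [0, 0, 0, 0],
])

```text
time: 22.53
position: [0.571, 0.221, 0.1279]
ee_rot: [3.14, -0.001, 1.164]
ft_force: [0.5, 0.2, -0.5]
opening: 0.0413
```

```bash
python3 -c "
from h import *
s=manip.sense();print(s['position'],s['ft_force'],s['opening'])
go(.5172,-.2688,.127,91.8)"
```

```text
[0.5710482  0.22103595 0.1279472 ] [ 0.47548636  0.17117947 -0.45166104] 0.041333651493337835
shift [-471.1  144.5    0.9  -25.1]
```

Emit:
apply_moves([
  [-30, 9, 0, -3],
  [-68, 21, 0, -6],
  [-106, 32, 0, -9],
  [-144, 44, 0, -13],
  [-182, 56, 0, -17],
  [-220, 67, 0, -21],
  [-258, 79, 0, -25.1],
  [-295, 90, 0, -25.1],
])

```text
time: 23.2
position: [0.5352, -0.0874, 0.1257]
ee_rot: [-3.14, -0.001, 1.607]
ft_force: [0.8, -0.4, 1.2]
opening: 0.0411
```

```bash
python3 -c "
from h import *
a=np.radians(66.7);go(.5172,-.2688,.127,91.8,p=[.5710-.295*np.cos(a)+.090*np.sin(a),.2210-.295*np.sin(a)-.090*np.cos(a),.128],yaw0=91.8)"
```

```text
shift [-182.5  -25.5    1.    -0. ]
```

Emit:
apply_moves([
  [-36, -5, 0, 0],
  [-74, -10, 0, 0],
  [-112, -16, 0, 0],
  [-148, -21, 0, 0],
  [-170, -24, 0, 0],
  [-181, -25, 0, 0],
  [-182.5, -25.5, 0, 0],
  [-182.5, -25.5, 0, 0],
])

```text
time: 23.87
position: [0.5161, -0.2684, 0.1259]
ee_rot: [-3.14, -0.001, 1.601]
ft_force: [0.7, 0.7, -0.6]
opening: 0.041
```

Emit:
apply_moves([
  [0, 0, 0, 0],
  [0, 0, 0, 0],
])

```text
time: 24.03
position: [0.5167, -0.2673, 0.1265]
ee_rot: [-3.141, -0.001, 1.603]
ft_force: [0.8, 0.1, 0.6]
opening: 0.0411
```

```bash
python3 near.py -.2688 .5172
```

```text
[ 0.51676441 -0.26741124  0.126559  ] 1.6032628010348662
2609 [ 0.00285282 -0.26854647] 0.43714155882799666 0.5760443967546349
shift [-1.1  0.4 93.1  0.1]
```

Emit:
apply_moves([
  [-1, 0.4, 10, 0],
  [-1, 0.4, 35, 0],
  [-1, 0.4, 60, 0],
  [-1, 0.4, 78, 0],
  [-1, 0.4, 88, 0],
  [-1, 0.4, 92, 0],
  [-1, 0.4, 92.5, 0],
  [-1, 0.4, 92.5, 0],
])

```text
time: 24.75
position: [0.5174, -0.2699, 0.0346]
ee_rot: [3.141, 0.0, 1.602]
ft_force: [0.6, 0.3, 0.2]
opening: 0.041
```

Emit:
apply_moves([
  [0, 0, 0, 0],
  [0, 0, 0, 0],
  [0, 0, 0, 0],
  [0, 0, 0, 0],
  [0, 0, 0, 0],
  [0, 0, 0, 0],
], jaw=1.0)

```text
time: 25.25
position: [0.5172, -0.2688, 0.0347]
ee_rot: [3.141, -0.001, 1.602]
ft_force: [2.2, 9.9, 8.3]
opening: 0.0197
```

Emit:
apply_moves([
  [0.3, 0, -1, 0],
  [0.3, 0, -4, 0],
  [0.3, 0, -12, 0],
  [0.3, 0, -30, 0],
  [0.3, 0, -55, 0],
  [0.3, 0, -78, 0],
  [0.3, 0, -88, 0],
  [0.3, 0, -88, 0],
])

```text
time: 25.92
position: [0.5182, -0.2704, 0.1247]
ee_rot: [3.138, 0.003, 1.602]
ft_force: [0.9, -1.0, -2.4]
opening: 0.0194
```

Emit:
apply_moves([
  [0, 0, 0, 0],
  [0, 0, 0, 0],
])

```text
time: 26.08
position: [0.5164, -0.2692, 0.121]
ee_rot: [-3.14, -0.001, 1.602]
ft_force: [-0.3, -0.8, -2.6]
opening: 0.0194
```

```bash
python3 -c "
from h import *
s=manip.sense();print(s['position'],s['ft_force'],s['opening'])
go(.5926,.2710,.121,66.7)"
```

```text
[ 0.51642229 -0.26917129  0.12101506] [-0.3108061  -0.75799599 -2.62915521] 0.01937906305703706
shift [537.6  92.8   0.   25.1]
```

Emit:
apply_moves([
  [20, 3, 0, 1],
  [55, 9, 0, 3],
  [93, 16, 0, 6],
  [132, 23, 0, 9],
  [171, 30, 0, 13],
  [210, 36, 0, 17],
  [248, 43, 0, 21],
  [285, 49, 0, 25.1],
])

```text
time: 26.75
position: [0.5565, 0.0189, 0.1208]
ee_rot: [-3.14, 0.001, 1.16]
ft_force: [0.6, 0.1, -1.9]
opening: 0.0193
```

```bash
python3 -c "
from h import *
a=np.radians(91.8);go(.5926,.2710,.121,66.7,p=[.5164+.285*np.cos(a)+.049*np.sin(a),-.2692+.285*np.sin(a)-.049*np.cos(a),.121],yaw0=66.7)"
```

```text
shift [247.4 -67.2  -0.   -0. ]
```

Emit:
apply_moves([
  [36, -10, 0, 0],
  [74, -20, 0, 0],
  [112, -30, 0, 0],
  [150, -41, 0, 0],
  [188, -51, 0, 0],
  [220, -60, 0, 0],
  [240, -65, 0, 0],
  [247, -67, 0, 0],
])

```text
time: 27.42
position: [0.5928, 0.2733, 0.1203]
ee_rot: [-3.14, 0.001, 1.166]
ft_force: [-0.8, -0.8, -2.7]
opening: 0.0194
```

Emit:
apply_moves([
  [0, 0, 0, 0],
  [0, 0, 0, 0],
  [0, 0, 0, 0],
])

```text
time: 27.67
position: [0.5931, 0.2688, 0.1214]
ee_rot: [-3.141, 0.001, 1.163]
ft_force: [0.2, 0.1, -2.7]
opening: 0.0195
```

```bash
python3 -c "
from h import *
s=manip.sense();print(s['position'],s['ft_force'],s['qd'].round(3))
go(.5926,.2710,.0385,66.7)
c=cam('wrist');save(cv2.resize(c['image'],None,fx=1.5,fy=1.5),'w6.png')"
```

```text
[0.5930819  0.26880146 0.12144008] [ 0.16903709  0.14518005 -2.71054199] [-0.008 -0.008 -0.002  0.002  0.003  0.002]
shift [ 1.8 -1.3 82.9 -0.1]
```

View pics/w6.png

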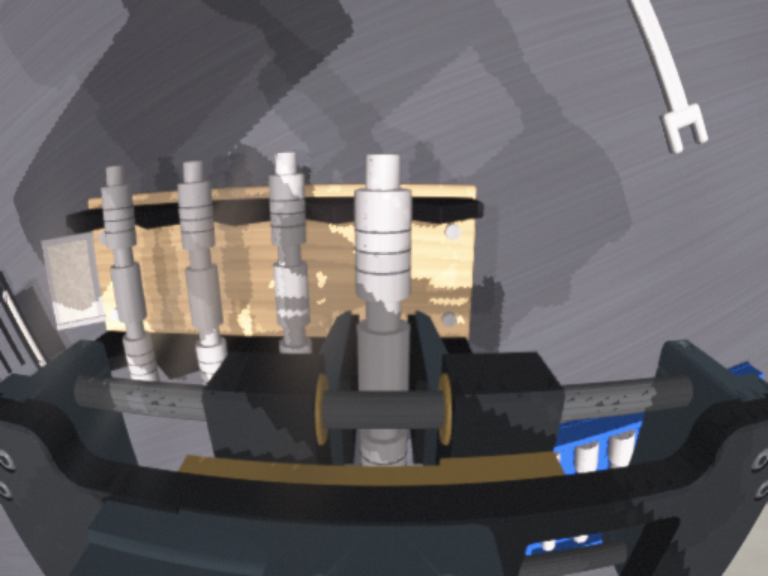

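Spools 1 to 3 lie evenly spaced at (127,270), (202,270) and (290,255), and spool 4 is above the last notch at (384,290). I'll lower it.

Emit:
apply_moves([
  [1.3, -1.3, 5, 0],
  [1.3, -1.3, 30, 0],
  [1.3, -1.3, 55, 0],
  [1.3, -1.3, 72, 0],
  [1.3, -1.3, 79, 0],
  [1.3, -1.3, 82, 0],
  [1.3, -1.3, 82, 0],
  [1.3, -1.3, 82, 0],
])

```text
time: 28.38
position: [0.5934, 0.2719, 0.0411]
ee_rot: [3.141, -0.001, 1.163]
ft_force: [0.1, 0.4, -2.3]
opening: 0.0195
```

```bash
python3 -c "
from h import *
s=manip.sense();print(s['position'],s['ft_force'],s['opening'])
go(.5926,.2710,.0348,66.7)"
```

```text
[0.59343293 0.27194963 0.04108091] [ 0.11788971  0.37252785 -2.33474649] 0.019454001180600877
shift [-1.2 -0.4  6.3 -0. ]
```

Emit:
apply_moves([
  [-0.6, -0.3, 0, 0],
  [-0.6, -0.3, 1.5, 0],
  [-0.6, -0.3, 3, 0],
  [-0.6, -0.3, 4, 0],
  [-0.6, -0.3, 5, 0],
  [-0.6, -0.3, 5, 0],
])

```text
time: 28.88
position: [0.5923, 0.2715, 0.035]
ee_rot: [-3.142, 0.0, 1.164]
ft_force: [-0.6, 0.2, -1.9]
opening: 0.0192
```

Emit:
apply_moves([
  [0, 0, 0.3, 0],
  [0, 0, 0.5, 0],
  [0, 0, 0.5, 0],
])

```text
time: 29.13
position: [0.5924, 0.2716, 0.0349]
ee_rot: [3.141, -0.0, 1.164]
ft_force: [-1.4, 0.3, 2.1]
opening: 0.0191
```

Contact again with about 4 N bearing and little side force, so release. Then I'll retreat to the side, clear of the cameras' view.

Emit:
apply_moves([
  [0, 0, 0.2, 0],
  [0, 0, 0.2, 0],
])

```text
time: 29.3
position: [0.5924, 0.2716, 0.0348]
ee_rot: [3.141, -0.0, 1.164]
ft_force: [-2.8, -0.6, 5.0]
opening: 0.0192
```

Emit:
apply_moves([
  [0, 0, 0, 0],
  [0, 0, 0, 0],
  [0, 0, 0, 0],
  [0, 0, -3, 0],
  [0, 0, -15, 0],
  [0, 0, -45, 0],
  [0, 0, -85, 0],
  [0, 0, -125, 0],
], jaw=0.55)

```text
time: 29.97
position: [0.5917, 0.2713, 0.1613]
ee_rot: [-3.141, 0.001, 1.164]
ft_force: [1.8, 0.3, 0.1]
opening: 0.0409
```

Emit:
apply_moves([
  [20, -20, -10, 0],
  [50, -50, -20, 0],
  [75, -75, -20, 0],
  [100, -100, -20, 0],
  [130, -130, -20, 0],
  [150, -150, -20, 0],
  [160, -160, -20, 0],
  [160, -160, -20, 0],
])

```text
time: 30.63
position: [0.5072, 0.4845, 0.1802]
ee_rot: [-3.142, -0.001, 1.167]
ft_force: [0.7, 0.2, -0.4]
opening: 0.0414
```

```bash
python3 - <<'E'
from h import *
from scipy import ndimage
s=manip.sense();print(s['time'],s['position'],s['ft_force'],s['opening'])
a=np.radians(156.7)
for n in ("top","scene"):
    c=cam(n); W,ok=cloud(c); b=c["image"].min(2).ravel()
    m=ok&(W[:,2]>.046)&(W[:,2]<.075)&(np.hypot(W[:,0]-.56,W[:,1]-.195)<.16)&(b>100)
    lab,k=ndimage.label(m.reshape(384,512))
    for i in range(1,k+1):
        q=(lab==i).ravel()
        if q.sum()<50: continue
        r=cv2.minAreaRect(W[q][:,:2].astype(np.float32)*1000); d=np.array(r[0])-[560,195.2]
        print(n,q.sum(),"local",(d[0]*np.cos(a)+d[1]*np.sin(a)).round(1),(-d[0]*np.sin(a)+d[1]*np.cos(a)).round(1),np.round(r[1]),round(r[2],1),np.percentile(W[q,2],95).round(4))
    save(c["image"],n+"9.png")
t=cv2.resize(cv2.imread("pics/top9.png")[110:270,160:400],None,fx=3,fy=3); cv2.imwrite("pics/top9c.png",t)
E
```

```text
30.6333 [0.50716692 0.48452809 0.18019665] [ 0.68597852  0.21599331 -0.42778844] 0.04142689340249567
top 180 local 0.6 -82.7 [ 22. 159.] 66.2 0.0655
top 184 local 0.4 -27.7 [ 22. 157.] 66.3 0.0652
top 187 local -0.6 26.0 [ 24. 158.] 67.0 0.0659
top 187 local 1.8 82.2 [ 23. 159.] 65.4 0.0656
scene 200 local 0.4 -79.5 [ 24. 160.] 69.2 0.0619
scene 198 local 0.3 -25.9 [ 23. 160.] 66.4 0.0619
scene 197 local -1.5 29.6 [ 21. 159.] 65.6 0.0621
scene 202 local 1.4 83.9 [ 22. 165.] 66.7 0.062
```

View pics/top9c.png

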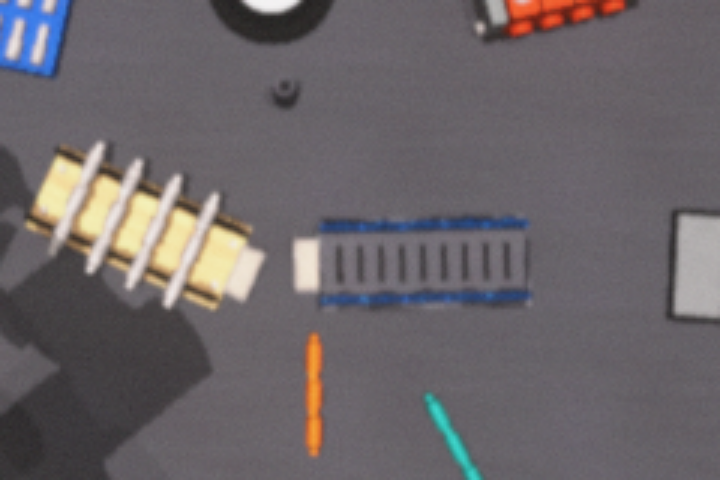

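View pics/scene9.png

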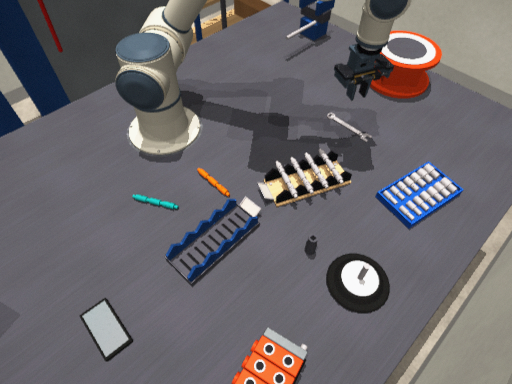

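All four spools are seated in the build rack (scene picture, (285,180) to (330,160)). The drain rack is empty, and the look-alikes and bystanders have not moved. I'll hand in.

```bash
python3 -c "
from workcell import manip
print(manip.finish_job())"
```

```text
the job is handed in; nothing more can be done
None
```

All four spools are now in the build rack in card-holder order: 1 in place 1, through to 4 in place 4. I handed the job in at about 31 s of the 115 s allowed, with the gripper clear of everything.

- **Handling:** Each spool was gripped by its middle land and lowered slowly until it lightly touched the notches. Contact was at most about 10 N with little side force, and I released it there. When the jaws closed on spool 1 in the drain rack, the wrist briefly read about 23 N sideways; the other three stayed under 10 N.
- **Final positions:** In the last top-camera check the spools lie along the row at +82.2, +26.0, -27.7 and -82.7 mm. They are within 2 mm of centre across the two bars.
- **Where the checks disagreed:** The scene camera puts them 1 to 3 mm further along the row, the same direction and about the size of its offset when I located the rack. Its heights show them seated, with tops at 62 mm as expected. The top camera reads about 65.5 mm, and it also read about 7 mm high over the spools at the start.
- **Everything else:** The drain rack is empty. The orange and turquoise look-alikes, socket, wrench and phone look unmoved in the final pictures.

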